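# Seat a graphite mould half in the drilling jig

### The arm

A 7-joint arm with a two-finger parallel gripper is mounted at the origin on a cart in front of the work surface, level with it; the furniture and walls round the work are solid. World frame = base frame: x ahead of the robot, y to its left, z up, the work surface at z = 0. Lengths are in m, angles in rad, forces in N, time in s.
With the tool pointing down it reaches from about 0.4 to 0.85 m from the base axis. Payload 4.5 kg.
Tool frame: the origin (TCP) lies at the very end of the fingers, on their centre line; the grasp point (between the pads) lies 19 mm behind it; z points along the fingers, y is the line along which they close (so a half turn about z gives the same grasp; the last joint's range is limited). The gripper opens to 85 mm and grips with 20 to 120 N. Pads are 22 mm wide; open, the fingers measure 114 mm over their backs; the gripper's body (76 mm by 85 mm) begins 54 mm behind the grasp point. The pads swing forward as they close: fully open they stand 13 mm farther back than shut.
Start: joints at [-1.242, 0.689, -0.195, 1.565, 0.157, 0.902, -0.215], TCP at [0.182, 0.598, 0.231] pointing down, gripper open.
Joint ranges: [-3.01, 3.01], [-0.46, 2.08], [-1.47, 1.51], [0.13, 2.56], [-1, 4.14], [0.04, 2.09], [-2.66, 2.66]. Speed limits (rad/s): [2.57, 2.57, 3.14, 3.14, 3.14, 3.14, 3.14].

### API

Orientations are given as a unit quaternion [w, x, y, z].
In Python, from station import robot gives the robot as it stands. The module is installed in compiled form; this text tells all that it offers.
- The arm moves only by the tool carry_out, never from a script. Its argument "targets" is a list of rows, each a list of 4 numbers: the shift along the tool's x, y, z in m, then the turn about the tool's z in degrees. A call has 1 to 8 rows; each row is the pose to reach, as a shift and turn from the pose commanded when the call began, along the tool's axes at that moment; what a row does not reach only later rows make up. A row lasts 1/8 s, in which the tool goes at most 62.5 mm and 10.7 degrees, less where a joint would pass 70% of its speed; a pose out of reach is approached as far as the arm can. A call with a gripper value outside its range is refused whole. "claw" is the closure, from -1 (fully open) to 1 (shut), set as the call begins (left out, the last holds). The fingers move at their own pace and stop on an object; the grip force is fixed at half the most. Time passes only in rows, so rows that repeat a pose let the fingers close. It gives the time, the measured TCP pose, the force, the opening and the grip force at its end, in the units of the state.
- robot.get_obs(): the state, without advancing time (a new reading comes with each control period).
- robot.get_image(name): name is "scene" or "side" or "wrist"; returns a dict with "color" (480x640x3 uint8, blue, green, red), "intrinsics" (3x3 intrinsics, pixels), "view" (4x4, takes a point from world to camera coordinates). Camera axes: x right, y up, looking along -z (the intrinsics and any distortion apply to the point x, -y, -z); pixel columns grow to the right and rows downward; lengths in m; the calibration is good to about 2 mm. A picture is of the moment at which its call begins. There is no depth.
- robot.job_done(): hands the job in; it is judged then, once.
The state is a dict: "t": time; "qpos": joint angles; "qd": joint speeds; "effort": joint torques, N m; "position": TCP position; "ee_rot": TCP orientation; "ft_force": force on the tool from outside, world axes, zero at the start; "ft_torque": the same for the moment, N m; "width": finger opening in m; "grasp_force": force on a finger pad.
Only numpy, scipy, OpenCV 4.12 (cv2) and the standard library are available. Lean on these libraries where they do the work, as an engineer would, in place of code of your own. Each camera call takes 0.05 s, during which the arm holds its last target. There are 200 camera calls.

### The job

Blow the empty corner of the drilling jig clean first: press the nozzle cap of the air can on the jig fully down for a moment and let it spring back up. Then take the graphite mould half that has no dowel pins yet, lay it flat on the jig plate with the cavity up and the neck end away from the short fence, and push it into the corner so that its long side lies flush against the long fence and its closed end against the short fence. Finish while still gripping it and pressing it firmly against both fences, so that its pin holes can be spotted, and leave the pinned half, the lidded jar and the glass figure beside the halves where they are.

Things in the scene. Friction and masses are not known exactly. Their poses are not given: they have to be found in the camera images.
- jig: drilling jig fixed to the worktop: plain grey metal plate 150 x 260 x 15 mm (its x by y by z) with two steel fences at right angles along its +x and -y edges and an air can standing in a round socket near its +y end. Origin: centre of the plate's underside, on the worktop; z up
- long_fence: steel bar 16 x 118 x 14 mm on the jig plate, running along the jig's y on the jig's +x edge. Origin: centre of its underside (on the plate's top); axes as the jig's. Its inner face looks to the jig's -x, 8 mm from the origin, at x = +59 mm in the jig's frame. Its top is 29 mm above the worktop
- short_fence: steel bar 90 x 16 x 14 mm on the jig plate, running along the jig's x on the jig's -y edge. Origin: centre of its underside; axes as the jig's. Its inner face looks to the jig's +y, 8 mm from the origin, at y = -114 mm in the jig's frame. The bars do not meet: there is a clearance gap at the corner
- corner (a point): where the inner faces of the two fences would meet, on the plate's top (15 mm above the worktop); axes as the jig's. A seated mould half has its centre 28 mm to the jig's -x and 42 mm to the jig's +y of this point
- nozzle_cap (a joint): travel of the sprung nozzle cap: 0 up, 0.007 m fully down; it is fixed upright on the can, moves straight down, needs about 2 N to start and 7 N at the bottom, and springs back by itself
- nozzle_top (a point): centre of the nozzle cap's flat top, about 162 mm above the worktop when up. The grey cap is 27 mm across and 22 mm tall, on a white can 52 mm across; a thin black tube slopes down from the cap, reaching 30 mm from its axis towards the corner
- blank_half: the mould half to seat: dark grey graphite block 56 x 84 x 44 mm (its x by y by z), about 0.36 kg, with a half-round bulb cavity (36 mm across, 18 mm deep) in its top whose neck runs out through the +y end; the -y end is closed. No pins on its top. Origin: centre of its underside; z up. Grip it across the 56 mm, above fence height. Slides easily on the jig
- pinned_half: the finished other half, the same block with two steel dowel pins 9 mm thick standing 16 mm out of its top: leave alone. Origin and axes as the blank half's
- frit_jar: clear jar with a white lid, 79 mm across, 90 mm tall: leave alone. Origin: centre of its underside
- blank_half_neck (a point): middle of the top edge of the blank half's neck end (+y end), 42 mm along its y and 44 mm above its underside
- glass_figure: small hot-worked glass figure with a bent neck, 52 x 57 x 83 mm, standing near the halves: leave alone. Origin: centre of its underside

How it is judged:
By the outcome, as a careful person would: the job done as asked, in the order asked, and still so for the second after the job is handed in, while the arm keeps its last pose, push and grip.
It also fails if it takes over 58 s, if anything falls off the work surface, if the arm or the gripper's body presses on something with over 40 N, if the wrist force passes 120 N, or if a joint passes its speed limit or range.

## Working session

There is one attempt and no reset: what is moved stays moved. The work goes in short steps, Python scripts to look and compute and a tool call to move; the robot and the scene stay as the last step left them, time stands still between calls to the robot, and variables do not carry over. Pictures are saved under pics/ and viewed, at most 10 in all, crops included, and the job is handed in when it is done.

Besides the shell and the picture viewer there is one more tool, called as a command line: name --pt "numbers of a row" for each row, then --argument value for the rest. carry_out: Moves the arm, as the interface text tells. Its arguments: {"type":"object","properties":{"targets":{"type":"array","items":{"type":"array","items":{"type":"number"}}},"claw":{"type":"number"}},"required":["targets"]}

```bash
mkdir -p pics; cat > h.py <<'E'
import numpy as np, cv2, json
from station import robot
def snap(n,f):
    d=robot.get_image(n); cv2.imwrite(f'pics/{f}.png',d['color']); np.savez(f'pics/{f}.npz',K=d['intrinsics'],V=d['view'],**{k:v for k,v in d.items() if k not in('color','intrinsics','view')}); return d
def load(f):
    d=np.load(f'pics/{f}.npz'); return d['K'],d['V'],cv2.imread(f'pics/{f}.png')
def ray(K,V,u,v):
    p=np.linalg.inv(K)@[u,v,1]; d=V[:3,:3].T@np.array([p[0],-p[1],-p[2]]); o=-V[:3,:3].T@V[:3,3]; return o,d/np.linalg.norm(d)
def onz(K,V,u,v,z):
    o,d=ray(K,V,u,v); return o+d*(z-o[2])/d[2]
def proj(K,V,P):
    c=V[:3,:3]@np.asarray(P)+V[:3,3]; q=K@[c[0],-c[1],-c[2]]; return q[:2]/q[2]
def tri(a,b):
    (o1,d1),(o2,d2)=a,b; A=np.c_[d1,-d2]; s=np.linalg.lstsq(A,o2-o1,rcond=None)[0]; p,q=o1+d1*s[0],o2+d2*s[1]; return (p+q)/2,np.linalg.norm(p-q)
E
python3 - <<'E'
from h import *
np.set_printoptions(precision=4,suppress=True)
for n in('scene','side','wrist'):
    d=snap(n,n+'0'); print(n,list(d.keys()),d['intrinsics'].tolist()); print(d['view'])
o=robot.get_obs(); print(o)
E
```

```text
scene ['color', 'intrinsics', 'view'] [[581.5312065859829, 0.0, 315.9724747377736], [0.0, 581.5312065859829, 235.79866232787802], [0.0, 0.0, 1.0]]
[[ 0.5969 -0.8021  0.0163 -0.4111]
 [ 0.5173  0.4003  0.7564 -0.2978]
 [-0.6133 -0.4431  0.6539 -0.9542]
 [ 0.      0.      0.      1.    ]]
side ['color', 'intrinsics', 'view'] [[537.9531974535026, 0.0, 316.9472057575575], [0.0, 537.9531974535026, 238.81388654405148], [0.0, 0.0, 1.0]]
[[ 0.9992 -0.0392 -0.0072 -0.5145]
 [ 0.0257  0.4955  0.8682 -0.0605]
 [-0.0305 -0.8677  0.4961 -1.3731]
 [ 0.      0.      0.      1.    ]]
wrist ['color', 'intrinsics', 'view'] [[344.1120384665225, 0.0, 318.55586303222555], [0.0, 344.1120384665225, 239.19040319861946], [0.0, 0.0, 1.0]]
[[ 0.2918  0.9565 -0.0005 -0.624 ]
 [-0.9185  0.2801 -0.2793  0.0355]
 [-0.267   0.0819  0.9602 -0.3785]
 [ 0.      0.      0.      1.    ]]
{'t': 0.15, 'qpos': array([-1.2422,  0.6898, -0.1945,  1.5661,  0.1573,  0.9025, -0.2151]), 'qd': array([ 0.0006, -0.0024,  0.0018, -0.0044,  0.0008, -0.0015, -0.0007]), 'effort': array([ -0.0011, -53.9935,  -1.2683, -15.8718,   0.0093,   0.0065,
        -0.    ]), 'position': array([0.1815, 0.5976, 0.2307]), 'ee_rot': array([-0.0001,  0.1468,  0.9892, -0.0007]), 'ft_force': array([ 0.6176,  0.641 , -0.0099]), 'ft_torque': array([-0.0153,  0.0518, -0.0398]), 'grasp_force': 0.0, 'width': 0.08548694671252272}
```

View pics/scene0.png

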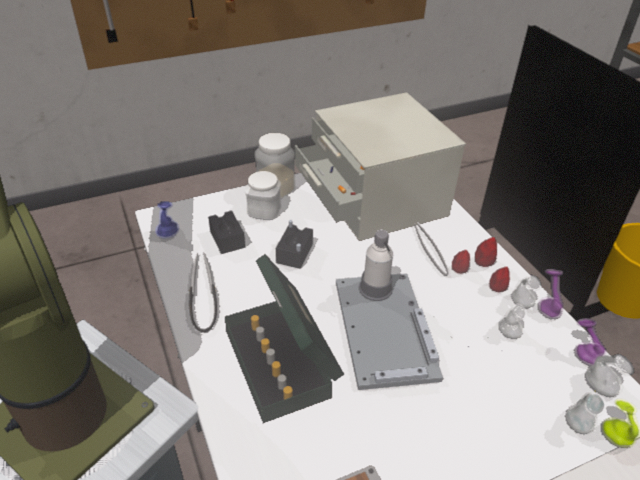

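View pics/side0.png

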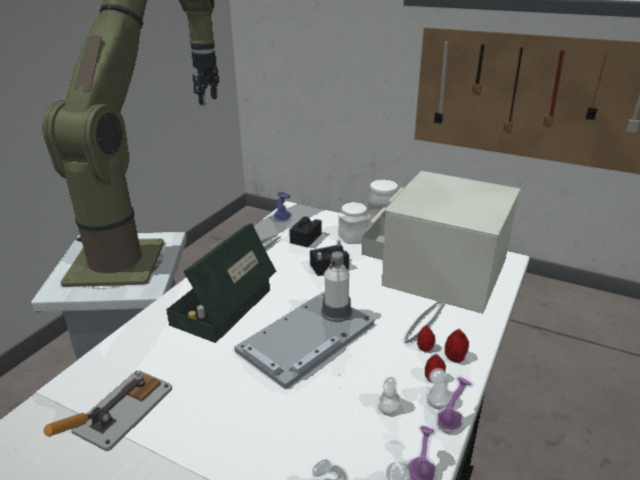

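Scene: blank half about (227,231), pinned half (295,245), lidded jar (263,195), blue figure (167,220), jig plate (388,330) with cap top about (381,236). Zooming for corner picks.

```bash
python3 - <<'E'
from h import *
K,V,im=load('scene0'); cv2.imwrite('pics/c1.png',cv2.resize(im[225:390,325:445],None,fx=4,fy=3.6,interpolation=3)[:600])
a=cv2.resize(im[190:280,150:325],None,fx=4.5,fy=4.5,interpolation=3)
a=cv2.convertScaleAbs(a,alpha=1.8,beta=15)
cv2.imwrite('pics/c2.png',a)
for n,u,v,z in[('blank',228,224,.044),('pinned',296,236,.044),('jar',263,180,.09),('fig',167,233,0),('cap',381,236,.162)]+[('plate',*p,.015) for p in((337,279),(409,275),(439,378),(356,382))]: print(n,onz(K,V,u,v,z).round(3))
E
```

```text
blank [0.49  0.092 0.044]
pinned [ 0.549 -0.05   0.044]
jar [0.614 0.095 0.09 ]
fig [0.42  0.217 0.   ]
cap [ 0.537 -0.258  0.162]
plate [ 0.521 -0.178  0.015]
plate [ 0.621 -0.289  0.015]
plate [ 0.431 -0.457  0.015]
plate [ 0.337 -0.347  0.015]
```

View pics/c1.png

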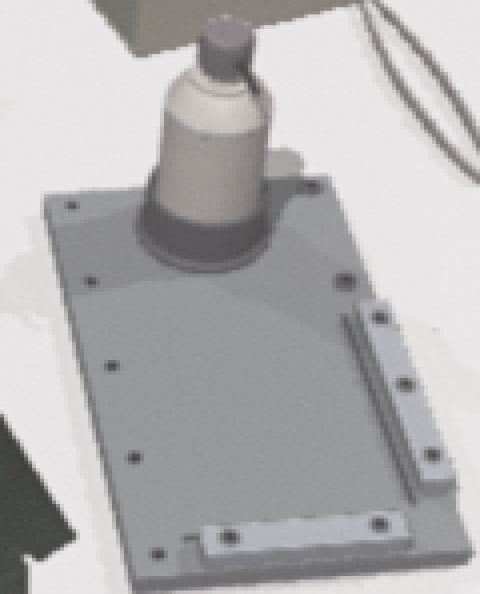

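View pics/c2.png

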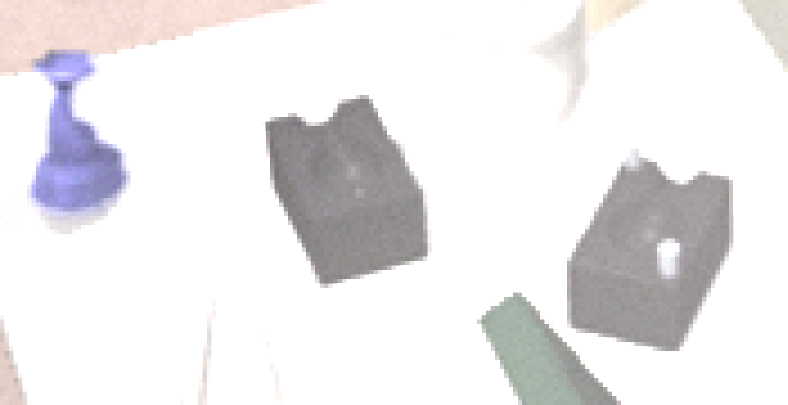

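Crop shows blank half with notch (neck) end away at crop (267..368, 110), closed end bottom edge (323,283)-(427,255); jig plate top corners at crop (44,195),(329,177),(472,553),(133,580).

```bash
python3 - <<'E'
from h import *
K,V,im=load('scene0')
f=lambda x,y,s,t,ox,oy:((x+.5)/s-.5+ox,(y+.5)/t-.5+oy)
c2=lambda x,y,z:onz(K,V,*f(x,y,4.5,4.5,150,190),z)
c1=lambda x,y,z:onz(K,V,*f(x,y,4,3.6,325,225),z)
b=[c2(267,123,.044),c2(368,97,.044),c2(427,255,0),c2(323,283,0)]
b=np.array(b)[:,:2]; print(b.round(4),[np.linalg.norm(b[i]-b[i-3]).round(4) for i in range(4)],b.mean(0))
y=b[:2].mean(0)-b[2:].mean(0); print('blank yaw of y',np.degrees(np.arctan2(y[1],y[0])))
p=np.array([c1(*q,.015) for q in((44,195),(329,177),(472,553),(133,580))])[:,:2]
print(p.round(4),[np.linalg.norm(p[i]-p[i-3]).round(4) for i in range(4)],p.mean(0))
y=p[:2].mean(0)-p[2:].mean(0);yw=np.arctan2(y[1],y[0]); print('jig',np.degrees(yw))
# refine cap: triangulation scene/side, mask not needed
Ks,Vs,_=load('side0')
print('cap', tri(ray(K,V,*f(229,32,4,3.6,325,225)),ray(Ks,Vs,337,255)))
for q in ((358,300),(388,297),(418,487)): print('LF',c1(*q,.029))
for q in ((200,530),(410,545),(400,511)): print('SF',c1(*q,.029))
for n in ('side0',): 
  s=cv2.imread(f'pics/{n}.png')[220:390,225:390]; cv2.imwrite('pics/c3.png',cv2.resize(s,None,fx=3.5,fy=3.5,interpolation=3))
E
```

```text
[[0.4822 0.1417]
 [0.5275 0.1168]
 [0.4926 0.0499]
 [0.4469 0.0759]] [np.float64(0.0518), np.float64(0.0754), np.float64(0.0526), np.float64(0.0747)] [0.4872902  0.09608195]
blank yaw of y 62.12803678927254
[[ 0.5199 -0.1753]
 [ 0.6216 -0.2835]
 [ 0.4348 -0.4619]
 [ 0.333  -0.3535]] [np.float64(0.1485), np.float64(0.2583), np.float64(0.1487), np.float64(0.2583)] [ 0.47731343 -0.31855533]
jig 43.66059402550536
cap (array([ 0.54664056, -0.25392766,  0.16029063]), np.float64(0.000707763736883394))
LF [ 0.53554406 -0.3469501   0.029     ]
LF [ 0.54618294 -0.35731579  0.029     ]
LF [ 0.4445518  -0.42809797  0.029     ]
SF [ 0.36520102 -0.3655584   0.029     ]
SF [ 0.41239736 -0.44154304  0.029     ]
SF [ 0.42717254 -0.42866785  0.029     ]
```

View pics/c3.png

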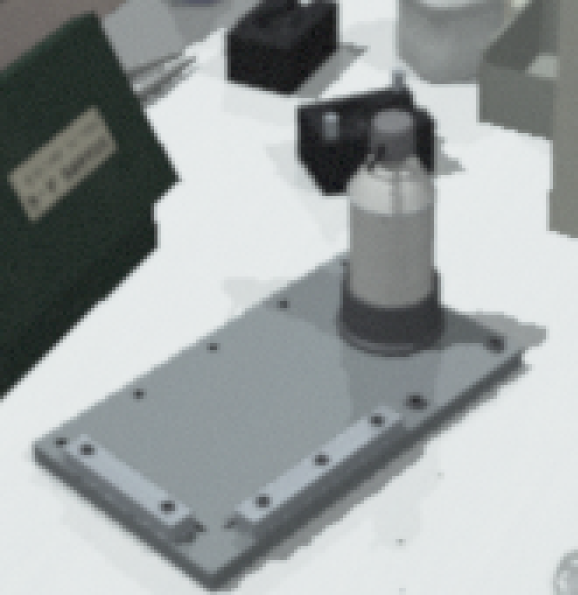

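The side crop confirms the layout: cap top at about (337,254), fences meeting near the bottom corner, blank half behind at (305,232). Moving over the blank half for a wrist look on the way to the cap.

carry_out --pt "-0.42 -0.392 -0.03 101" --pt "-0.42 -0.392 -0.03 101" --pt "-0.42 -0.392 -0.03 101" --pt "-0.42 -0.392 -0.03 101" --pt "-0.42 -0.392 -0.03 101" --pt "-0.42 -0.392 -0.03 101" --pt "-0.42 -0.392 -0.03 101" --pt "-0.42 -0.392 -0.03 101" --claw 1

```text
t: 1.15
position: [0.4326, 0.1644, 0.2576]
ee_rot: [-0.0, 0.783, 0.621, 0.0]
ft_force: [1.3, 0.7, -0.4]
width: 0.0004
grasp_force: 0.0
```

```bash
cat >> h.py <<'E'
from scipy.spatial.transform import Rotation as R
def go(x,y,z,yaw):
    o=robot.get_obs(); w=o['ee_rot']; r=R.from_quat([w[1],w[2],w[3],w[0]]); M=r.as_matrix()
    d=M.T@(np.array([x,y,z])-o['position']); cy=np.degrees(np.arctan2(M[1,1],M[0,1]))
    t=-((yaw-cy+180)%360-180); print('pos',o['position'].round(4),'yaw',cy.round(2),'-> shift',d.round(4),'turn',round(t,2),'tilt',np.degrees(np.arccos(-M[2,2])).round(2))
E
python3 - <<'E'
from h import *
go(.46,.10,.26,-27.9)
E
```

```text
pos [0.4326 0.1644 0.2576] yaw -13.16 -> shift [-0.0565  0.0413 -0.0025] turn 14.74 tilt 0.03
```

carry_out --pt "-0.056 0.041 -0.0025 14.74" --pt "-0.056 0.041 -0.0025 14.74" --pt "-0.056 0.041 -0.0025 14.74"

```text
t: 1.52
position: [0.4595, 0.1015, 0.2597]
ee_rot: [0.0, 0.856, 0.518, -0.0]
ft_force: [-0.5, -0.5, -0.1]
width: 0.0001
grasp_force: 0.0
```

```bash
python3 - <<'E'
from h import *
d=snap('wrist','w1'); K,V=d['intrinsics'],d['view']; print(-V[:3,:3].T@V[:3,3]); print(proj(K,V,[.487,.096,.044]))
go(.5466,-.2539,.20,-46.3)
E
```

```text
[0.49273183 0.16409727 0.40225702]
[344.26263445 201.52152091]
pos [0.4591 0.1027 0.2597] yaw -27.48 -> shift [-0.2761  0.2422  0.0595] turn 18.82 tilt 0.04
```

View pics/w1.png

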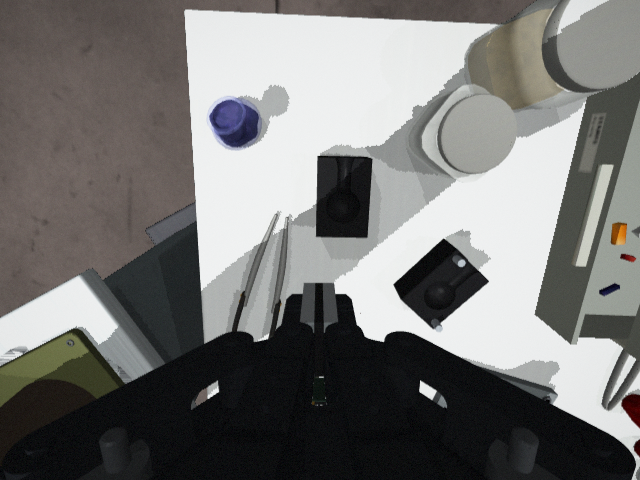

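Wrist view shows the blank half at px (317–371, 156–237), neck notch at the top, jar and figure well clear on the sides.

```bash
python3 - <<'E'
from h import *
K,V,im=load('w1')
g=cv2.cvtColor(im,cv2.COLOR_BGR2GRAY)[:265,:]; m=(g<75).astype(np.uint8); m[:,:300]=0; m[:,395:]=0; m[:140]=0
cs=max(cv2.findContours(m,0,1)[0],key=cv2.contourArea)[:,0]
P=np.array([onz(K,V,u,v,.044)[:2] for u,v in cs]); 
r=cv2.minAreaRect((P*1000).astype(np.float32)); print(r,cv2.boundingRect(cs)); print(cv2.boxPoints(r))
E
```

```text
((487.4935302734375, 100.4010238647461), (85.04743957519531, 55.60771942138672), 61.001495361328125) (316, 156, 56, 82)
[[442.56046   76.68735 ]
 [491.19675   49.729458]
 [532.42664  124.1147  ]
 [483.7903   151.07259 ]]
```

carry_out --pt "-0.276 0.242 0.03 18.8" --pt "-0.276 0.242 0.03 18.8" --pt "-0.276 0.242 0.03 18.8" --pt "-0.276 0.242 0.03 18.8" --pt "-0.276 0.242 0.03 18.8" --pt "-0.276 0.242 0.03 18.8" --pt "-0.276 0.242 0.03 18.8" --pt "-0.276 0.242 0.03 18.8" --claw 1

```text
t: 2.58
position: [0.5465, -0.2521, 0.2293]
ee_rot: [-0.001, 0.928, 0.373, 0.0]
ft_force: [-0.6, 1.1, -0.8]
width: 0.0002
grasp_force: 0.0
```

```bash
python3 - <<'E'
from h import *
go(.5466,-.2539,.168,-46.3)
K,V,_=load('side0');Ks,Vs,_=load('scene0')
print(tri(ray(K,V,336.7,253.5),ray(Ks,Vs,381.9,233.5)))
d=snap('side','s1'); a=d['color'][180:300,280:400]
e=snap('scene','s2')['color'][170:290,320:440]
cv2.imwrite('pics/s1c.png',cv2.resize(np.hstack([a,e]),None,fx=3.2,fy=3.2,interpolation=3))
E
```

```text
pos [ 0.5465 -0.2521  0.2293] yaw -46.2 -> shift [-0.0012  0.0015  0.0613] turn 0.1 tilt 0.14
(array([ 0.5454089 , -0.25442092,  0.16298693]), np.float64(0.003037584959914878))
```

View pics/s1c.png

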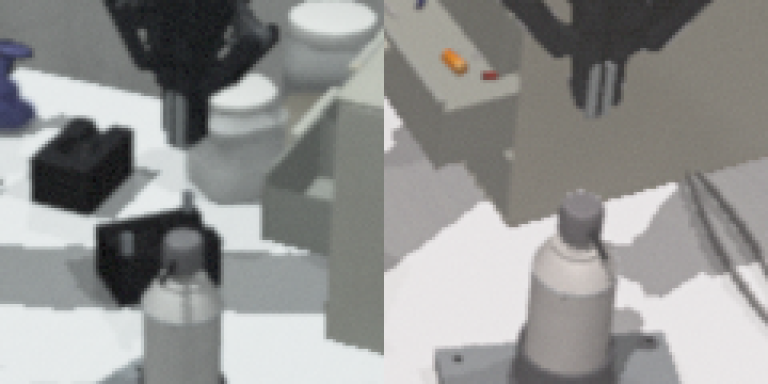

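Fingertips sit above the cap in both views (side crop cap (182,240), scene crop (581,205)). Descend and press.

carry_out --pt "-0.001 0.002 0.03 0" --pt "-0.001 0.002 0.058 0" --pt "-0.001 0.002 0.063 0" --pt "-0.001 0.002 0.066 0" --pt "-0.001 0.002 0.069 0" --pt "-0.001 0.002 0.071 0" --pt "-0.001 0.002 0.071 0"

```text
t: 3.55
position: [0.5477, -0.2565, 0.1596]
ee_rot: [0.0, 0.928, 0.372, 0.001]
ft_force: [1.6, 1.5, 3.3]
width: -0.0002
grasp_force: 1.7
```

carry_out --pt "0 0 0.002 0" --pt "0 0 0.004 0" --pt "0 0 0.006 0" --pt "0 0 0.006 0"

```text
t: 4.05
position: [0.5477, -0.2565, 0.1549]
ee_rot: [0.0, 0.928, 0.372, 0.001]
ft_force: [-2.2, 2.5, 17.4]
width: -0.0002
grasp_force: 8.5
```

carry_out --pt "0 0 0.001 0" --pt "0 0 0.001 0" --pt "0 0 -0.02 0" --pt "0 0 -0.07 0" --pt "0 0 -0.1 0" --pt "0 0 -0.1 0"

```text
t: 4.8
position: [0.5476, -0.2577, 0.2548]
ee_rot: [0.002, 0.929, 0.371, 0.001]
ft_force: [0.2, -0.1, -0.5]
width: -0.0001
grasp_force: 0.0
```

```bash
python3 - <<'E'
from h import *
print(robot.get_obs()['t'])
s=snap('side','s3')['color'][:, :]; K,V,im0=load('side0')
g=lambda a:cv2.cvtColor(a,6)[245:330,320:355].astype(int)
print('cap/can diff vs start',np.abs(g(s)-g(im0)).mean(), np.abs(g(s)-g(im0)).max())
go(.4875,.1,.2,-29)
E
```

```text
4.8
cap/can diff vs start 3.8127731092436976 85
pos [ 0.5466 -0.2569  0.2531] yaw -46.39 -> shift [ 0.2033 -0.2993  0.0529] turn -17.39 tilt 0.04
```

carry_out --pt "0.203 -0.299 0.05 -17.4" --pt "0.203 -0.299 0.05 -17.4" --pt "0.203 -0.299 0.05 -17.4" --pt "0.203 -0.299 0.05 -17.4" --pt "0.203 -0.299 0.05 -17.4" --pt "0.203 -0.299 0.05 -17.4" --pt "0.203 -0.299 0.05 -17.4" --pt "0.203 -0.299 0.05 -17.4" --claw -1

```text
t: 5.85
position: [0.4867, 0.0989, 0.2019]
ee_rot: [0.0, 0.862, 0.508, -0.001]
ft_force: [0.2, 0.1, 0.4]
width: 0.0857
grasp_force: 0.0
```

```bash
python3 - <<'E'
from h import *
go(.4875,.1,.017,-29)
E
```

```text
pos [0.4867 0.0989 0.2019] yaw -28.99 -> shift [0.0018 0.0004 0.1849] turn 0.01 tilt 0.15
```

carry_out --pt "0.001 0.0 0.06 0" --pt "0.001 0 0.12 0" --pt "0.001 0 0.16 0" --pt "0.001 0 0.18 0" --pt "0.001 0 0.185 0" --pt "0.001 0 0.185 0" --pt "0.001 0 0.185 0"

```text
t: 6.72
position: [0.4887, 0.1005, 0.0188]
ee_rot: [0.0, 0.862, 0.507, 0.001]
ft_force: [0.7, -0.5, 0.1]
width: 0.0856
grasp_force: 0.0
```

carry_out --pt "0 0 0 0" --pt "0 0 0 0" --pt "0 0 0 0" --pt "0 0 0 0" --pt "0 0 0 0" --pt "0 0 0 0" --claw 1

```text
t: 7.48
position: [0.4884, 0.101, 0.0186]
ee_rot: [0.0, 0.861, 0.508, 0.001]
ft_force: [0.0, -0.2, 6.7]
width: 0.0551
grasp_force: 64.1
```

```bash
python3 - <<'E'
from h import *
K,V,_=load('side0');Ks,Vs,_=load('scene0')
print(tri(ray(K,V,252,227),ray(Ks,Vs,262,257)))
c=np.array([.4773,-.3186]);a=np.radians(43.66);Y=np.array([np.cos(a),np.sin(a)]);X=np.array([Y[1],-Y[0]])
print('seat',c+.031*X-.072*Y,'pre',c+.017*X-.058*Y)
p=c+.017*X-.058*Y; go(*p,.25,-46.34)
E
```

```text
(array([ 0.36599363, -0.11855668,  0.15690366]), np.float64(8.100941866380575e-05))
seat [ 0.44661335 -0.39073411] pre [ 0.44707636 -0.37094053]
pos [0.4884 0.101  0.0186] yaw -28.97 -> shift [-0.4327  0.1927 -0.2317] turn 17.37 tilt 0.07
```

carry_out --pt "0 0 -0.03 0" --pt "0 0 -0.09 0" --pt "0 0 -0.15 0" --pt "0 0 -0.2 0" --pt "0 0 -0.23 0" --pt "0 0 -0.23 0"

```text
t: 8.22
position: [0.4889, 0.1012, 0.2494]
ee_rot: [0.0, 0.861, 0.508, 0.002]
ft_force: [-0.5, 0.1, -4.1]
width: 0.0547
grasp_force: 65.6
```

```bash
python3 - <<'E'
from h import *
snap('wrist','w2')
c=np.array([.4773,-.3186]);a=np.radians(43.66);Y=np.array([np.cos(a),np.sin(a)]);X=np.array([Y[1],-Y[0]])
p=c+.017*X-.058*Y; go(*p,.25,-46.34)
E
```

```text
pos [0.4876 0.1011 0.2478] yaw -28.94 -> shift [-0.4327  0.193  -0.0024] turn 17.4 tilt 0.03
```

View pics/w2.png

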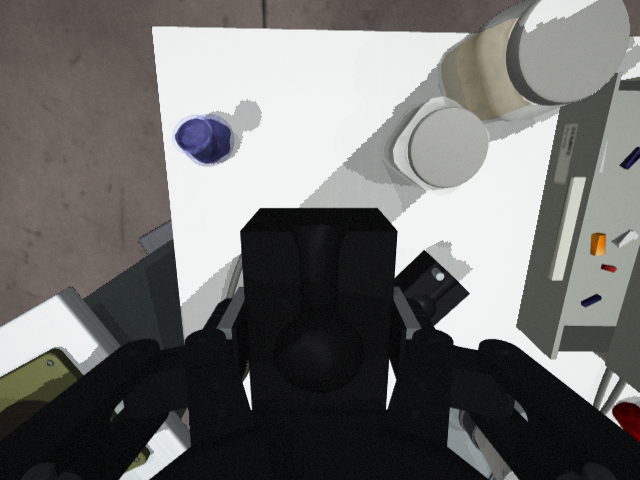

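Blank half is held square and level (top at px (241–397, 208–400)), neck end away from the gripper. Lid top at z≈0.157, carry clears it.

carry_out --pt "-0.433 0.193 -0.002 17.4" --pt "-0.433 0.193 -0.002 17.4" --pt "-0.433 0.193 -0.002 17.4" --pt "-0.433 0.193 -0.002 17.4" --pt "-0.433 0.193 -0.002 17.4" --pt "-0.433 0.193 -0.002 17.4" --pt "-0.433 0.193 -0.002 17.4" --pt "-0.433 0.193 -0.002 17.4"

```text
t: 9.28
position: [0.4444, -0.3745, 0.2471]
ee_rot: [-0.001, 0.929, 0.37, -0.002]
ft_force: [0.6, -0.4, -2.1]
width: 0.0546
grasp_force: 65.4
```

carry_out --pt "0 0 0 0" --pt "0 0 0 0"

```text
t: 9.52
position: [0.4465, -0.3695, 0.2476]
ee_rot: [-0.002, 0.928, 0.372, -0.001]
ft_force: [0.3, 0.6, -2.5]
width: 0.0549
grasp_force: 65.5
```

```bash
python3 - <<'E'
from h import *
d=snap('wrist','w3')
go(.4471,-.3709,.045,-46.34); print(robot.get_obs()['qpos'])
E
```

```text
pos [ 0.447  -0.3691  0.2481] yaw -46.26 -> shift [-0.0013  0.0023  0.203 ] turn 0.08 tilt 0.25
[ 0.42024746  0.62901377  0.33004642  1.69932258 -0.25608936  0.86005813
  0.05300111]
```

View pics/w3.png

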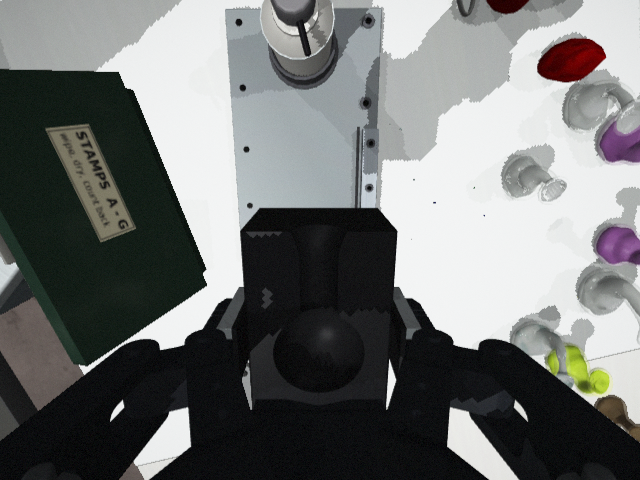

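Wrist view: block over the empty plate, parallel to the long fence (inner face px col ≈361), can at (300,40), stamp box lid corner at (205,270). Checking lid clearance.

```bash
python3 - <<'E'
from h import *
K,V,im=load('w3');Ks,Vs,_=load('side0');K0,V0,_=load('scene0')
c=np.array([.4773,-.3186]);a=np.radians(43.66);Y=np.array([np.cos(a),np.sin(a)]);X=np.array([Y[1],-Y[0]])
J=lambda p:np.array([(p[:2]-c)@X,(p[:2]-c)@Y])
for z in(0,.05,.1): p=onz(K,V,205,270,z); print(z,p,J(p))
p,e=tri(ray(K,V,205,270),ray(K0,V0,341,376)); print('lid tip',p,e,J(p))
p,e=tri(ray(K,V,125,73),ray(K0,V0,262,257)); print('lid?',p,e,J(p))
# long fence top inner edge & plate left edge
for n,u,v,z in[('plate -x,+y',226,10,.015),('plate+x,+y',383,10,.015),('LF inner',363,185,.029)]: print(n,J(onz(K,V,u,v,z)))
E
```

```text
0 [ 0.29126938 -0.32481141  0.        ] [-0.12393772 -0.13887194]
0.05 [ 0.31783137 -0.32437615  0.05      ] [-0.1059148  -0.11935519]
0.1 [ 0.34439337 -0.32394089  0.1       ] [-0.08789189 -0.09983844]
lid tip [ 0.31463302 -0.32683926  0.04207174] 0.005118539147777942 [-0.10634094 -0.12336951]
lid? [ 0.41271071 -0.12237044  0.08784441] 0.09060655999543296 [-0.18655313  0.08874539]
plate -x,+y [-0.07370616  0.13185116]
plate+x,+y [0.07572092 0.13135194]
LF inner [ 0.06075647 -0.03246505]
```

Jig frame agrees within 2 mm; the lid is clear. Lower to just above the plate.

carry_out --pt "-0.001 0.002 0.06 0" --pt "-0.001 0.002 0.12 0" --pt "-0.001 0.002 0.17 0" --pt "-0.001 0.002 0.195 0" --pt "-0.001 0.002 0.205 0" --pt "-0.001 0.002 0.209 0" --pt "-0.001 0.002 0.211 0" --pt "-0.001 0.002 0.211 0"

```text
t: 10.58
position: [0.4482, -0.3739, 0.0397]
ee_rot: [0.001, 0.928, 0.372, 0.0]
ft_force: [0.3, -0.7, -2.6]
width: 0.055
grasp_force: 65.3
```

carry_out --pt "0 0 0.001 0" --pt "0 0 0.002 0" --pt "0 0 0.003 0" --pt "0 0 0.004 0" --pt "0 0 0.004 0"

```text
t: 11.2
position: [0.4477, -0.3735, 0.0347]
ee_rot: [-0.0, 0.928, 0.372, -0.0]
ft_force: [-0.0, -0.5, -3.2]
width: 0.055
grasp_force: 65.3
```

carry_out --pt "0 0 0.001 0" --pt "0 0 0.001 0" --pt "0 0 0.002 0" --pt "0 0 0.002 0"

```text
t: 11.7
position: [0.4479, -0.3738, 0.0336]
ee_rot: [0.0, 0.928, 0.372, 0.0]
ft_force: [-1.5, 0.5, 5.3]
width: 0.0549
grasp_force: 66.4
```

carry_out --pt "0 0.004 0 0" --pt "0 0.008 0 0" --pt "0 0.01 0 0" --pt "0 0.011 0 0" --pt "0 0.012 0 0" --pt "0 0.013 0 0" --pt "0 0.013 0 0"

```text
t: 12.58
position: [0.4557, -0.3821, 0.0337]
ee_rot: [-0.001, 0.928, 0.372, -0.0]
ft_force: [-3.6, 3.0, 9.6]
width: 0.0547
grasp_force: 67.1
```

carry_out --pt "-0.005 0 0 0" --pt "-0.009 0 0 0" --pt "-0.011 0 0 0" --pt "-0.012 0 0 0" --pt "-0.013 0 0 0" --pt "-0.014 0 0 0" --pt "-0.014 0 0 0"

```text
t: 13.45
position: [0.451, -0.3867, 0.0338]
ee_rot: [-0.003, 0.928, 0.373, 0.004]
ft_force: [4.5, 12.2, 11.1]
width: 0.0547
grasp_force: 67.1
```

```bash
cat >> h.py <<'E'
def jf():
    c=np.array([.4773,-.3186]);a=np.radians(43.66);Y=np.array([np.cos(a),np.sin(a)]);X=np.array([Y[1],-Y[0]])
    o=robot.get_obs();p=o['position'];f=o['ft_force']; print('t',o['t'],'jig pos',(p[:2]-c)@X,(p[:2]-c)@Y,p[2],'F jig',f[:2]@X,f[:2]@Y,f[2],'torque',o['ft_torque']); go(*p,-46.34)
E
python3 -c "
from h import *
jf()"
```

```text
t 13.45 jig pos 0.0310786692158569 -0.06605872748490982 0.033759964436696585 F jig -5.724574993150133 11.697622187823749 11.083077577006177 torque [ 2.19300862 -1.03074202 -0.31071687]
pos [ 0.451  -0.3867  0.0338] yaw -46.15 -> shift [0. 0. 0.] turn 0.19 tilt 0.54
```

carry_out --pt "0 0 -0.001 0" --pt "0 0 -0.002 0" --pt "0 0 -0.002 0" --pt "0 0 -0.002 0"

```text
t: 13.95
position: [0.4509, -0.3868, 0.0343]
ee_rot: [-0.003, 0.928, 0.374, 0.003]
ft_force: [7.1, 8.2, -2.2]
width: 0.0556
grasp_force: 65.6
```

```bash
python3 -c "
from h import *
jf()"
```

```text
t 13.95 jig pos 0.031096606343230977 -0.06623318107737748 0.034297534768635944 F jig -1.0681319532434825 10.826279381329481 -2.1510009778534487 torque [ 1.92338869 -1.50272993 -0.12768114]
pos [ 0.4509 -0.3868  0.0343] yaw -46.13 -> shift [0. 0. 0.] turn 0.21 tilt 0.51
```

```bash
python3 - <<'E'
from h import *
for f,p,yw in(('w2',[.4876,.1011,.2478],-28.94),('w3',[.447,-.3691,.2481],-46.26)):
    K,V,im=load(f); p=np.array(p); a=np.radians(yw+90); Y=np.array([np.cos(a),np.sin(a)]);X=np.array([Y[1],-Y[0]])
    for u,v in((241,231),(397,231)):
        q=onz(K,V,u,v,p[2]+.0254)[:2]-p[:2]; print(f,'x',q@X,'y',q@Y)
    for u,v in((256,208),(384,208)):
        q=onz(K,V,u,v,p[2]-.0186)[:2]-p[:2]; print(f,'bottom x',q@X,'y',q@Y)
s=snap('scene','s4')['color']; w=snap('side','s5')['color']
a=cv2.resize(s[260:400,330:450],(400,467),interpolation=3); b=cv2.resize(w[270:410,240:360],(400,467),interpolation=3)
cv2.imwrite('pics/f1.png',cv2.convertScaleAbs(np.hstack([a,b]),alpha=1.3,beta=25))
E
```

```text
w2 x -0.026478044923296924 y 0.039984148280052006
w2 x 0.029260588223410232 y 0.039865377412644495
w2 bottom x -0.028731840395983206 y 0.039893868009453506
w2 bottom x 0.03274390584512503 y 0.03977083410690767
w3 x -0.026875622773724378 y 0.039361172217079715
w3 x 0.027815364255166865 y 0.039303092902578
w3 bottom x -0.02959239933593467 y 0.03899999512835209
w3 bottom x 0.031037452015813514 y 0.03890864519253818
```

View pics/f1.png

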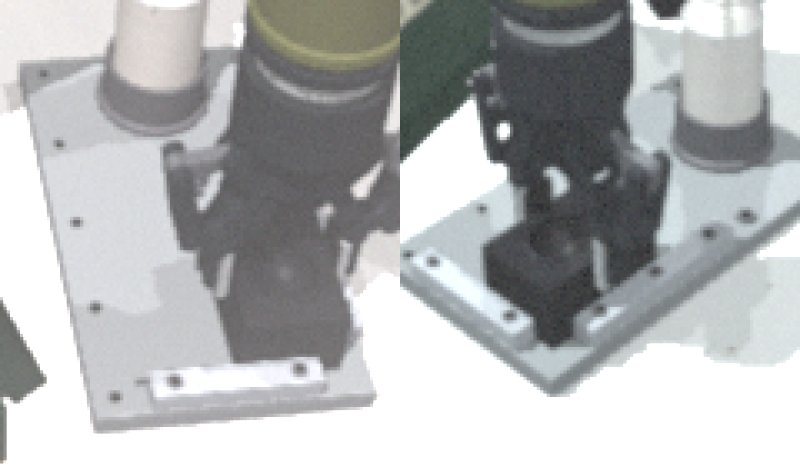

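View: block sits in the corner, closed end at/near the short fence (left crop y≈360) and side near the long fence; too coarse to settle 1–3 mm, so I push further and watch whether it moves.

carry_out --pt "-0.002 0.001 0 0" --pt "-0.004 0.002 0 0" --pt "-0.004 0.002 0 0" --pt "-0.004 0.002 0 0"

```text
t: 14.55
position: [0.4508, -0.3869, 0.0344]
ee_rot: [-0.006, 0.927, 0.374, 0.005]
ft_force: [8.5, 14.8, 3.8]
width: 0.0549
grasp_force: 66.2
```

```bash
python3 -c "
from h import *
jf()"
```

```text
t 14.55 jig pos 0.031158678315519883 -0.06631386978606875 0.03438815487532509 F jig -4.826500402710111 16.314161830897 3.847004327343513 torque [ 3.22062895 -1.89111016 -0.37672327]
pos [ 0.4508 -0.3869  0.0344] yaw -46.04 -> shift [0. 0. 0.] turn 0.3 tilt 0.87
```

Hard stop in y (4 mm more command, 0.1 mm motion, force rising): that is the fence. The tool tilts 0.9°, so back off a bit, press down to keep the block flat, then push evenly.

carry_out --pt "0.006 0 0 0" --pt "0.008 0 0.003 0" --pt "0.008 0.0 0.005 0" --pt "0.008 0.002 0.005 0" --pt "0.006 0.004 0.005 0" --pt "0.005 0.005 0.005 0" --pt "0.004 0.005 0.005 0" --pt "0.004 0.005 0.005 0"

```text
t: 15.55
position: [0.451, -0.3865, 0.0332]
ee_rot: [-0.009, 0.928, 0.373, 0.002]
ft_force: [-6.4, 24.8, 43.0]
width: 0.0549
grasp_force: 71.8
```

```bash
python3 -c "
from h import *
jf()"
```

```text
t 15.55 jig pos 0.03095269195265677 -0.06595022364551309 0.03317867409113281 F jig -22.356994549573713 12.475891259657272 43.01371174693162 torque [ 4.70153558  1.24236367 -0.31084788]
pos [ 0.451  -0.3865  0.0332] yaw -46.19 -> shift [0. 0. 0.] turn 0.15 tilt 1.11
```

carry_out --pt "0 -0.001 -0.002 0" --pt "0 -0.002 -0.003 0" --pt "0 -0.002 -0.003 0" --pt "0 -0.002 -0.003 0" --pt "0 -0.002 -0.003 0"

```text
t: 16.18
position: [0.4509, -0.3865, 0.0332]
ee_rot: [-0.008, 0.928, 0.373, 0.002]
ft_force: [-0.5, 18.4, 15.8]
width: 0.0549
grasp_force: 68.5
```

```bash
python3 - <<'E'
from h import *
jf()
o=robot.get_obs(); w=o['ee_rot']; M=R.from_quat([w[1],w[2],w[3],w[0]]).as_matrix(); print('tool x z-comp deg',np.degrees(M[2,0]),'tool y',np.degrees(M[2,1]),o['grasp_force'])
# block neck edge in wrist view now, to check gap/tilt
d=snap('wrist','w4'); K,V=d['intrinsics'],d['view']
c=np.array([.4773,-.3186]);a=np.radians(43.66);Y=np.array([np.cos(a),np.sin(a)]);X=np.array([Y[1],-Y[0]])
C=c+.031*X-.072*Y
P=lambda jx,jy,z:proj(K,V,[*(c+jx*X+jy*Y),z]).round(1)
print('expected seated neck top corners',P(.003,-.03,.059),P(.059,-.03,.059)); print('fence inner top edge',P(.059,-.02,.029),P(.059,.01,.029))
g=cv2.cvtColor(d['color'],6)
print('edge col 300',g[190:250:2,262].tolist()); print('row profile',g[215,370:430].tolist())
im0=cv2.imread('pics/w3.png');g0=cv2.cvtColor(im0,6);print('w3 col',g0[190:250:2,262].tolist())
E
```

```text
t 16.175 jig pos 0.03088953214125211 -0.06598677912416384 0.0332254959141082 F jig -13.717281723017612 12.34138740324604 15.805199630533357 torque [ 3.40069216  0.19191335 -0.33797628]
pos [ 0.4509 -0.3865  0.0332] yaw -46.17 -> shift [0. 0. 0.] turn 0.17 tilt 0.92
tool x z-comp deg 0.5501507809496742 tool y -0.7421017507634673 68.53455349802971
expected seated neck top corners [238.8 240.5] [396.5 241.4]
fence inner top edge [383.8 199.8] [387.7 126.4]
edge col 300 [101, 101, 100, 103, 96, 99, 101, 101, 98, 43, 8, 13, 12, 14, 14, 10, 13, 14, 11, 12, 22, 55, 56, 59, 49, 21, 18, 21, 22, 15]
row profile [5, 6, 6, 9, 5, 12, 10, 12, 13, 14, 16, 16, 14, 17, 61, 110, 127, 127, 127, 130, 128, 130, 129, 128, 123, 125, 124, 123, 123, 126, 123, 121, 125, 125, 125, 126, 126, 124, 126, 127, 126, 130, 129, 130, 128, 134, 132, 128, 123, 117, 165, 164, 166, 169, 169, 166, 164, 165, 170, 165]
w3 col [183, 187, 186, 188, 187, 187, 185, 187, 186, 38, 8, 10, 12, 13, 8, 11, 9, 17, 14, 16, 11, 59, 59, 46, 18, 19, 19, 14, 18, 21]
```

```bash
python3 - <<'E'
from h import *
c=np.array([.4773,-.3186]);a=np.radians(43.66);Y=np.array([np.cos(a),np.sin(a)]);X=np.array([Y[1],-Y[0]])
J=lambda p:((np.array(p[:2])-c)@X*1e3,(np.array(p[:2])-c)@Y*1e3)
W=lambda x,y,z:[*(c+x*X+y*Y),z]
snap('side','s6');snap('scene','s7')
for f in('side','scene'):
    K,V,im0=load(f+'0'); im=load('s6' if f=='side' else 's7')[2]
    for n,q in(('corner',W(.059,-.114,.015)),('corner y+3.5',W(.059,-.1105,.015)),('SF end in top',W(.0,-.114,.029)),('plate c',W(.075,-.13,.015)),('plate c2',W(-.075,-.13,.015)),('plate c3',W(.075,.13,.015)),('blk top',W(.059,-.114,.059))): print(f,n,proj(K,V,q).round(1))
    u,v=proj(K,V,W(.059,-.114,.015)).round().astype(int); print(u-10,v-14); print(cv2.cvtColor(im,6)[v-14:v+14,u-10:u+11])
E
```

```text
side corner [283.4 376. ]
side corner y+3.5 [284.8 375. ]
side SF end in top [262.1 355.2]
side plate c [282.9 384.9]
side plate c2 [231.6 346.8]
side plate c3 [373.2 319.9]
side blk top [282.5 358. ]
273 362
[[119 102  83  53  34  30  27  28  32  30  31  32  30  26  29  27  25  29
   28  23  34]
 [ 88 101 120 103  63  41  33  29  19  29  36  35  26  32  29  32  25  27
   25  30  49]
 [ 63  91 127 133 109  77  47  37  31  32  30  32  29  26  24  34  29  30
   27  53  73]
 [ 81 100 137 151 146 131  97  49  32  31  21  34  27  27  27  25  31  32
   40  72  91]
 [127 141 154 161 158 148 115  59  40  26  32  26  26  34  31  23  23  33
   37  73  91]
 [158 161 162 162 150 130 102  58  33  33  26  33  28  31  31  27  25  28
   42  69  84]
 [161 160 158 143 119 101  88  60  27  26  26  30  28  27  33  24  30  23
   39  71  83]
 [151 146 130 115  98  97  90  65  33  35  26  34  29  33  24  29  25  29
   35  65  83]
 [126 118 104  99  97  96  88  65  37  33  32  32  32  26  31  26  25  32
   40  67  81]
 [106 103  97  99  95  96  87  65  45  37  30  36  26  30  30  32  33  45
   59  67  72]
 
[... 3610 characters left out ...]
7 133 135 143 147 147 144 135 130 126 126 124 127 126 125 125
  124 119 126]
 [125 122 117 121 123 125 126 123 122 120 117 114 112 113 111 109 112 111
  108 108 133]
 [116 112 111 110 109 110 108 111 109 109 112 110 109 109 112 108 106 105
  106 119 179]
 [110 109 109 108 108 110 108 105 108 108 109 107 111 109 109 111 114 115
  121 147 204]
 [109 107 109 110 110 110 112 114 120 123 129 134 139 144 144 155 164 188
  208 215 223]
 [128 132 138 147 144 155 162 172 186 188 193 191 192 195 197 209 218 225
  229 228 226]
 [190 190 192 196 197 209 217 212 217 223 222 224 224 223 223 226 227 227
  229 228 227]
 [223 218 219 223 224 225 227 225 223 228 226 226 227 228 227 226 227 227
  227 228 227]]
```

Relative to the plate corner seen in the same images, the block's bottom corner is within 1 px of the seated position in both views (my jig estimate was ~3 mm off along y). Forces are steady: about 14 N and 12 N against the fences. Handing in.

```bash
python3 -c "
from h import *
jf(); print(robot.job_done())"
```

```text
t 16.325 jig pos 0.030893989901727866 -0.06597657252463321 0.03324059911369736 F jig -11.982896945412147 11.889217663541707 17.46012414326262 torque [ 3.40096034  0.16705958 -0.32904338]
pos [ 0.4509 -0.3865  0.0332] yaw -46.17 -> shift [0. 0. 0.] turn 0.17 tilt 0.92
the job is handed in; nothing more can be done
None
```

I pressed the nozzle cap fully down (17 N, against 7 N at the bottom) and released it, then seated the blank half in the corner, still gripped and pressed at about 12 N against each fence. I handed the job in at 16.3 s; the tool was tilted about 0.9° from the push, and no verdict was returned.

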